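# Drift a flange bearing into line and fit its screws

### The job

The square flange bearing is held to its pedestal by one loosely fitted screw and has swung a little on it, so its other three holes do not line up with those in the plate below. First push the taper drift from the wooden block straight down through the hole diagonally opposite the fitted screw, right home until its shoulder sits on the flange, to draw the holes into line; then fit the two cap screws from the block in the two remaining holes, heads down on the flange. Leave the drift standing in its hole, and do not disturb the oil can or the tray of nuts.

Things in the scene. Friction and masses are not known exactly. Their poses are not given: they have to be found in the camera images.
- flange (a joint): Swing of the flange about the fitted screw, rad, positive counter-clockwise seen from above; 0 is exactly in line, it starts 0.034 to 0.046 out and stops at -0.06 and 0.06. Only dry friction (0.25 N m) resists it; it stays where it is left.
- fitted_screw (a point): Centre of the head (18 mm across, 12 mm high, on the flange's upper face) of the cap screw already fitted: the flange's pivot, fixed. The side holes lie 92 mm and the diagonal hole 130 mm from it. The pedestal, a grey welded steel stand bolted to the bench, is 160 x 194 mm, its 10 mm top plate's upper face 55 mm above the bench; below the plate it is open to the bench (45 mm).
- plate_far (a point): Centre of the pedestal plate's hole diagonally opposite the fitted screw, at the plate's upper face (55 mm above the bench, under the flange). 14 mm diameter, through the 10 mm plate; z up. Fixed: the drift's final axis.
- plate_side_a (a point): Centre of one of the plate's two side holes, at the plate's upper face; 14 mm diameter, z up. Fixed.
- plate_side_b (a point): Centre of the plate's other side hole, as plate_side_a.
- flange_far (a point): Centre of the flange's hole diagonally opposite the fitted screw, at the flange's upper face (70 mm above the bench); 14 mm diameter, z up, moves with the flange; starts 4.4 to 6 mm from plate_far. The flange is a 117 mm square of grey cast iron, 15 mm thick, with holes on a 92 mm square; its round bearing (88 mm across) rises 19 mm above the face, the inner ring 30 mm.
- flange_side_a (a point): Centre of the flange's hole above plate_side_a, at the flange's upper face; 14 mm diameter. Starts 3 to 4.3 mm out of line with it.
- flange_side_b (a point): Centre of the flange's hole above plate_side_b, at the flange's upper face; 14 mm diameter. Starts 3 to 4.3 mm out of line with it.
- block_top (a point): Centre of the upper face of the fixed wooden block (160 mm along its x, 60 mm along its y, 64 mm high) that holds the drift and the two screws upright in a row of three 14 mm holes at -50 (drift), 0 and 50 mm (screws) along its x. z up.
- drift_grip (a point): Taper drift of bare steel, 113 mm long, 150 g, standing tip down in the block. The point is the middle of its round knurled handle (18 mm diameter, 55 mm long), z from tip to handle. 27.5 mm below it is the flat shoulder, resting on the block; under that the pin is 13.5 mm in diameter for 28 mm, then tapers over 30 mm to a 4 mm tip, 85.5 mm below the point.
- screw_1_head (a point): M12 x 40 socket cap screw, dark steel, 60 g, standing in a 32 mm deep hole of the block with the underside of its head 8 mm above the block's top. The point is the centre of its head (18 mm diameter, 12 mm high), z up along the screw. The shank below is 12 mm in diameter and 40 mm long, its last 5 mm tapered to 8 mm. The two screws are alike: either may go in either side hole.
- screw_2_head (a point): The other, identical cap screw: centre of its head, as screw_1_head.
- oil_can: Round white oil can, 53 mm diameter, 150 mm high, standing at the left; leave alone. Origin at the centre of its underside.
- nut_tray: Blue tray of nuts, 150 x 100 x 45 mm, at the right; leave alone. Origin at the centre of its underside.

How it is judged:
By the outcome, as a careful person would: the job done as asked, in the order asked, and still so for the second after the job is handed in, with the robot touching nothing.
It also fails if it takes over 69 s, if anything falls off the work surface, if the arm or the gripper's body presses on something with over 40 N, if the wrist force passes 120 N, or if a joint passes its speed limit or range.

### The arm

A 6-joint arm with a two-finger parallel gripper is mounted at the origin on the work surface. World frame = base frame: x ahead of the robot, y to its left, z up, the work surface at z = 0. Lengths are in m, angles in degrees, forces in N, time in s.
With the tool pointing down it reaches from about 0.35 to 0.875 m from the base axis. Payload 4.2 kg.
Tool frame: the origin (TCP) lies midway between the tips of the shut fingers; the grasp point (between the pads) lies 19 mm behind it; z points along the fingers, y is the direction in which the jaws open and shut (so a half turn about z gives the same grasp; the last joint's range is limited). The gripper opens to 87 mm and grips with 3 to 60 N. Pads are 19 mm wide; open, the fingers measure 117 mm over their backs; the gripper's body (75 mm by 190 mm) begins 51 mm behind the grasp point.
Start: joints at [-55.027, 22.042, 0.453, 0, -68.411, -14.817], TCP at [0.215, -0.587, 0.223] pointing down, gripper open.
Joint ranges: [-179.83, 179.83], [-69.29, 118.12], [-61.27, 80.66], [-181.25, 117.63], [-171.15, -9.14], [-177.46, 177.46]. Speed limits (degrees/s): [159.86, 159.86, 180, 180, 180, 180].

### API

Orientations are given as a 3x3 rotation matrix whose columns are the frame's x, y, z axes.
In Python, from station import r gives the robot as it stands.
- The arm moves only by the tool play_rows, never from a script. Its argument "commands" is a list that holds one entry, the list of rows, each a list of 7 numbers: the shift along the world's x, y, z in m, then the turn, a rotation vector about the world's x, y, z in rad, then the closure, from 0 (fully open) to 1 (shut). A call has 1 to 5 rows; each row is the pose to reach, as a shift and turn from the pose commanded when the call began; what a row does not reach only later rows make up. A row lasts 1/10 s, in which the tool goes at most 50 mm and 8.59 degrees, less where a joint would pass 70% of its speed; a pose out of reach is approached as far as the arm can. A call with a gripper value outside its range is refused whole. The fingers move at their own pace and stop on an object; the grip force is fixed at half the most. Time passes only in rows, so rows that repeat a pose let the fingers close. It gives the time, the measured TCP pose, the force and the opening at its end, in the units of the state.
- r.sense(): the state, without advancing time (a new reading comes with each control period).
- r.capture(name): name is "scene" or "top"; returns a dict with "image" (480x640x3 uint8, red, green, blue), "range_z" (480x640 float32, m along the optical axis (not along the pixel's ray), 0 where there is no reading), "intrinsics" (3x3 intrinsics, pixels), "k1" (the pictures are not rectified: a ray, as slopes to the right and down, at radius r is drawn at 1 + k1 r^2 times it, then the intrinsics apply), "extrinsics" (4x4, takes a point from camera to world coordinates). Camera axes: x right, y up, looking along -z (the intrinsics and any distortion apply to the point x, -y, -z); pixel columns grow to the right and rows downward; lengths in m; the calibration is good to about 2 mm. A picture is of the moment at which its call begins.
- r.finish_job(): hands the job in, once; it reports no verdict.
The state is a dict: "time_s": time; "joints": joint angles; "joint_velocities": joint speeds; "effort": joint torques, N m; "tcp_pos": TCP position; "ee_rot": TCP orientation; "wrist_force": force on the tool from outside, world axes, zero at the start; "moment": the same for the moment, N m; "gripper_width": opening from 0.0 (shut) to 1.0 (fully open).
Only numpy, scipy, OpenCV 4.12 (cv2) and the standard library are available. Lean on these libraries where they do the work, as an engineer would, in place of code of your own. Each camera call takes 0.05 s, during which the arm holds its last target. There are 200 camera calls.

## Working session

There is one attempt and no reset: what is moved stays moved. The work goes in short steps, Python scripts to look and compute and a tool call to move; the robot and the scene stay as the last step left them, time stands still between calls to the robot, and variables do not carry over. Pictures are saved under pics/ and viewed, about 8 in all and at most 12, crops included, and the job is handed in when it is done.

Besides the shell and the picture viewer there is one more tool, called after "Request:" by a JSON object that holds its "op" and its "data". play_rows: Moves the arm, as the interface text tells. Its arguments: {"type":"object","properties":{"commands":{"type":"array","items":{"type":"array","items":{"type":"array","items":{"type":"number"}}}}},"required":["commands"]}

```bash
mkdir -p pics; ls; cat > h.py <<'E'
import numpy as np, cv2
from station import r
def cap(n,save=None):
    c=r.capture(n)
    if save: cv2.imwrite('pics/'+save+'.png',c['image'][:,:,::-1])
    np.savez('pics/'+(save or n)+'.npz',**c)
    return c
def ray(c,u,v):
    K=np.array(c['intrinsics']);k=float(c['k1'])
    d=np.array([(u-K[0,2])/K[0,0],(v-K[1,2])/K[1,1]]);s=d.copy()
    for _ in range(20): s=d/(1+k*(s@s))
    E=np.array(c['extrinsics']); return E[:3,3],E[:3,:3]@np.array([s[0],-s[1],-1])
def atz(c,u,v,z):
    o,d=ray(c,u,v); return o+d*(z-o[2])/d[2]
def proj(c,p):
    E=np.array(c['extrinsics']);K=np.array(c['intrinsics']);q=E[:3,:3].T@(np.array(p)-E[:3,3])
    s=np.array([q[0],-q[1]])/-q[2]; s=s*(1+float(c['k1'])*(s@s)); return K[0,0]*s[0]+K[0,2],K[1,1]*s[1]+K[1,2]
def cloud(c):
    z=c['range_z'];K=np.array(c['intrinsics']);v,u=np.mgrid[:480,:640]
    d=np.stack([(u-K[0,2])/K[0,0],(v-K[1,2])/K[1,1]],-1);s=d.copy();k=float(c['k1'])
    for _ in range(15): s=d/(1+k*(s**2).sum(-1,keepdims=True))
    P=np.stack([s[...,0]*z,-s[...,1]*z,-z],-1);E=np.array(c['extrinsics'])
    W=P@E[:3,:3].T+E[:3,3]; W[z==0]=np.nan; return W
E
python3 - <<'E'
from h import *
for n in('scene','top'):
    c=cap(n,n+'0'); print(n,np.array(c['extrinsics']).round(4).tolist(),np.array(c['intrinsics']).round(1).tolist(),c['k1'])
print(r.sense())
E
```

```text
pics
scene [[0.1773, -0.5279, 0.8306, 1.4829], [0.984, 0.1101, -0.1401, -0.1508], [-0.0175, 0.8422, 0.539, 0.6892], [0.0, 0.0, 0.0, 1.0]] [[537.4, 0.0, 311.9], [0.0, 537.4, 242.5], [0.0, 0.0, 1.0]] -0.025487893413935227
top [[-0.0282, 0.984, -0.1761, 0.2177], [-0.9994, -0.0309, -0.0126, -0.0177], [-0.0178, 0.1757, 0.9843, 1.7812], [0.0, 0.0, 0.0, 1.0]] [[617.6, 0.0, 313.1], [0.0, 617.6, 228.5], [0.0, 0.0, 1.0]] 0.035725263176813314
{'time_s': 0.1, 'joints': array([-5.50247307e+01,  2.20868879e+01,  3.89396601e-01, -2.33016316e-02,
       -6.84129343e+01, -1.48153984e+01]), 'joint_velocities': array([-0.00649364, -0.03700246,  0.20980742,  0.052094  , -0.0084436 ,
        0.03439947]), 'effort': array([-1.42640320e-04, -3.91690099e+01,  1.87934822e+01,  4.23201799e+00,
        1.34960306e-02, -7.90206514e-05]), 'tcp_pos': array([ 0.21521503, -0.58621393,  0.22158083]), 'ee_rot': array([[-9.38786266e-01, -3.44499223e-01, -7.94881508e-04],
       [-3.44500116e-01,  9.38784557e-01,  1.79596883e-03],
       [ 1.27512619e-04,  1.95986764e-03, -9.99998071e-01]]), 'wrist_force': array([-0.19738934,  1.08902371,  0.02192028]), 'moment': array([-0.00052914, -0.02218175, -0.01697067]), 'gripper_width': 0.9972135571695081}
```

```bash
python3 -c "
import cv2,numpy as np
a=cv2.imread('pics/scene0.png');b=cv2.imread('pics/top0.png')
cv2.imwrite('pics/both0.png',cv2.resize(np.vstack([a,b]),None,fx=.62,fy=.62))"
```

```text
(no output)
```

View pics/top0.png

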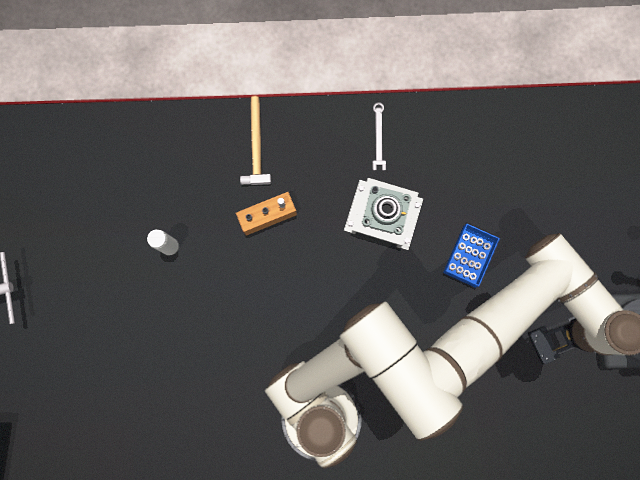

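View pics/scene0.png

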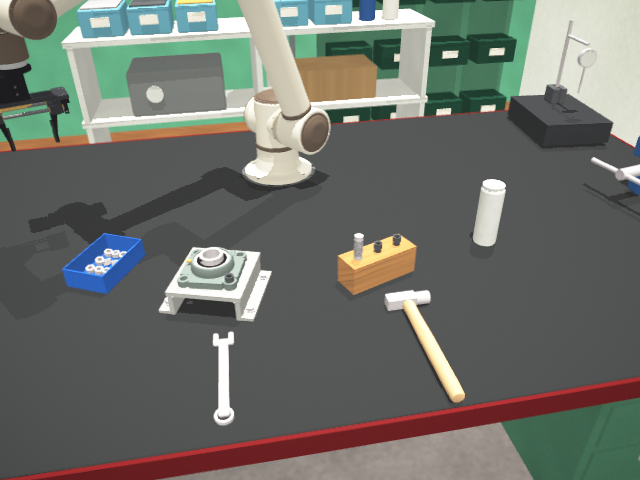

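The top view shows the block at about (267,213), with the drift at its right end (281,202). The pedestal is at (384,212), the can at (160,242) and the tray at (472,255). In the scene view the drift is at (359,245), the screws are at (378,246) and (397,239), and the flange is at (210,268). Next I'll look at enlarged crops.

```bash
python3 -c "
import cv2,numpy as np
a=cv2.imread('pics/scene0.png');b=cv2.imread('pics/top0.png')
f=lambda i,x,y,w,h,s:cv2.resize(i[y:y+h,x:x+w],(w*s,h*s),interpolation=cv2.INTER_CUBIC)
t=np.hstack([f(b,230,170,80,75,5),f(b,345,172,80,75,5)])
s=np.hstack([f(a,160,235,100,55,4)]+[f(a,330,225,100,55,4)])
cv2.imwrite('pics/crop0.png',np.vstack([t,s]))"
```

```text
(no output)
```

View pics/crop0.png

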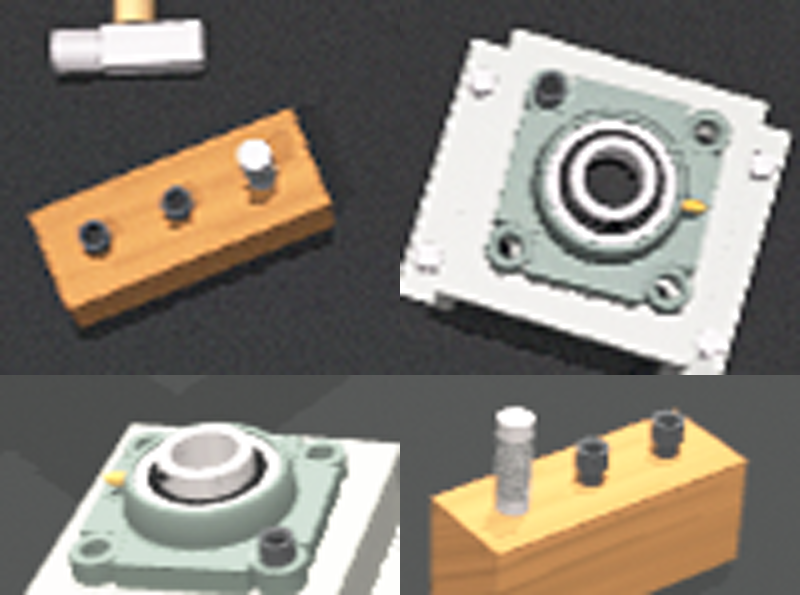

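The top crop shows the fitted screw at about full-image (374.8,189.6), with the diagonal (far) hole at (398.6,230) and the side holes at (406.6,198) and (367.2,221). I'll refine these by fitting models in both views.

```bash
cat > fit.py <<'E'
from h import *
from scipy.optimize import minimize
def avg(n,k=6):
    L=[r.capture(n) for _ in range(k)]; c=dict(L[0]); c['image']=np.mean([l['image'].astype(float) for l in L],0)
    c['range_z']=np.median([l['range_z'] for l in L],0); np.savez('pics/avg_'+n+'.npz',**c)
avg('top');avg('scene')
E
python3 fit.py; python3 - <<'E'
from h import *
C={n:dict(np.load(f'pics/avg_{n}.npz')) for n in('top','scene')}
from scipy.optimize import minimize
S=8
def hullmask(c,pts,x0,y0,w,h):
    p=np.array([proj(c,q) for q in pts]); p=(p-[x0,y0]+.5)*S-.5
    m=np.zeros((h*S,w*S),np.uint8); cv2.fillPoly(m,[cv2.convexHull((p*16).astype(np.int32))],255,shift=4)
    return cv2.resize(m,(w,h),interpolation=cv2.INTER_AREA)/255.
roi={'top':(225,180,85,65),'scene':(325,225,105,75)}
def om(c,R):
    x,y,w,h=R; i=c['image'][y:y+h,x:x+w]; return np.clip((i[...,0]-i[...,2]-8)/60,0,1)
def pts(x,y,a,H=.064):
    ca,sa=np.cos(a),np.sin(a)
    return [(x+ca*u-sa*v,y+sa*u+ca*v,z) for u in(-.08,.08) for v in(-.03,.03) for z in(0,H)]
for names in(['top'],['scene']):
    def cost(p): return sum(((hullmask(C[n],pts(p[0],p[1],p[2]),*roi[n])-om(C[n],roi[n]))**2).sum() for n in names)
    g=atz(C['top'],267,212,.064); best=None
    for a in np.deg2rad([60,65,70,110,115,120]) if 0 else np.deg2rad([-75,-70,-65,-60,-115,-110]):
        s=minimize(cost,[g[0],g[1],a],method='Nelder-Mead',options=dict(initial_simplex=[[g[0],g[1],a],[g[0]+.01,g[1],a],[g[0],g[1]+.01,a],[g[0],g[1],a+.1]],xatol=1e-5,fatol=1e-3))
        if best is None or s.fun<best.fun: best=s
    print(names,best.x,np.rad2deg(best.x[2]),best.fun)
for n in C:
    W=cloud(C[n]); 
    for nm,(u,v) in dict(top=dict(bench=(300,160),block=(254,208),plate=(355,225)),scene=dict(bench=(300,300),block=(370,253),plate=(190,285)))[n].items(): print(n,nm,W[v-1:v+2,u-1:u+2].reshape(-1,3).mean(0).round(4))
f=lambda n,u,v,h,s:cv2.resize(C[n]['image'][v-h:v+h,u-h:u+h].astype(np.float32),(s,s),interpolation=cv2.INTER_CUBIC)
t=np.hstack([f('top',u,v,8,260) for u,v in((399,230),(407,198),(367,221))]);
s=np.hstack([f('scene',u,v,8,260) for u,v in((196,246),(240,248),(184,272))])
cv2.imwrite('pics/holes.png',np.clip(np.vstack([t,s]),0,255)[:,:,::-1])
E
```

```text
['top'] [ 0.57975846  0.13828896 -1.2092797 ] -69.28662324016629 124.94147232367894
['scene'] [ 0.57835434  0.14064312 -1.21208094] -69.44712233327625 232.1837913569567
top bench [ 0.7456  0.0382 -0.    ]
top block [0.5894 0.1705 0.0644]
top plate [ 0.5329 -0.1149  0.0553]
scene bench [ 6.305e-01 -3.410e-02  3.000e-04]
scene block [0.5846 0.1232 0.0642]
scene plate [ 0.6197 -0.2467  0.0626][ WARN:0@2.360] global loadsave.cpp:1063 imwrite_ Unsupported depth image for selected encoder is fallbacked to CV_8U.
```

View pics/holes.png

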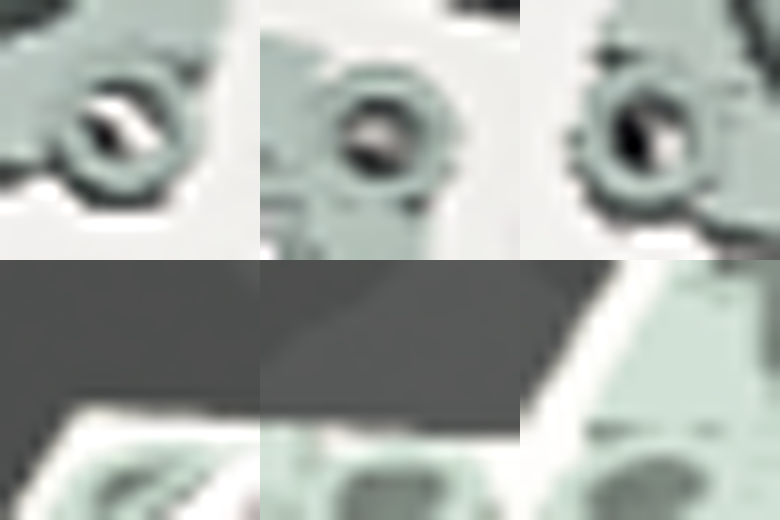

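The hole crops show the plate hole (dark) lower-left of the flange hole at the far corner, and left of it at the left side hole. The flange has therefore swung counter-clockwise. I'll fit the flange pose from these points.

```bash
python3 - <<'E'
from h import *
from scipy.optimize import least_squares
c=dict(np.load('pics/avg_top.npz'))
# refined centre of inner ring & screw head
obs=[((0,0,.082),(374.3,189.1)),((92,92,.07),(398.05,229.3)),((92,0,.07),(405.9,197.9)),((0,92,.07),(366.2,220.9)),((46,46,.1),(386.7,207.9))]
def P(p,q):
    a,b,z=q; u=np.array([np.cos(p[2]),np.sin(p[2])]); w=np.array([u[1],-u[0]]) # a along u, b along w (clockwise 90)
    xy=p[:2]+(a*u+b*w)/1000; return np.r_[xy,z]
f=lambda p:np.concatenate([np.array(proj(c,P(p,q)))-o for q,o in obs])
s=least_squares(f,[.66,-.13,-1.8],x_scale=[.01,.01,.1])
print('flange pivot,yaw',s.x,np.rad2deg(s.x[2]),s.fun.reshape(-1,2).round(2).tolist())
p=s.x
for d in(0,.04):
    q=p.copy();q[2]-=d
    print('swing out' if d else 'flange',[P(q,(a,b,.07))[:2].round(4).tolist() for a,b in((92,92),(92,0),(0,92))])
# plate edge lines: white top plate, from subpixel edges on grey level along the top & right/bottom edges
W=cloud(c); m=(abs(W[...,2]-.055)<.004)&(abs(W[...,0]-.6)<.13)&(abs(W[...,1]+.16)<.14)
pts=W[m][:,:2]; hull=cv2.minAreaRect((pts*1000).astype(np.float32)); print('plate rect',hull,len(pts))
m2=(abs(W[...,2]-.07)<.004)&(abs(W[...,0]-.6)<.13)&(abs(W[...,1]+.16)<.14); print('flange rect',cv2.minAreaRect((W[m2][:,:2]*1000).astype(np.float32)),m2.sum())
for nm,(u,v) in dict(can=(158,238),tray=(472,255)).items(): print(nm,W[v,u].round(3))
E
```

```text
flange pivot,yaw [ 0.62875486 -0.17193318 -1.85864902] -106.49274466411619 [[0.04, 0.15], [-0.03, -0.1], [-0.25, 0.33], [-0.06, 0.14], [0.3, -0.51]]
flange [[0.5144, -0.234], [0.6026, -0.2601], [0.5405, -0.1458]]
swing out [[0.512, -0.2294], [0.5991, -0.259], [0.5417, -0.1423]]
plate rect ((571.043701171875, -202.2873992919922), (149.7970733642578, 160.73776245117188), 70.91082763671875) 1202
flange rect ((572.664794921875, -204.841552734375), (116.7562255859375, 118.10990142822266), 73.84028625488281) 875
can [0.497 0.42  0.149]
tray [ 0.444 -0.45   0.005]
```

The fit gives these positions in the top camera's frame:
- **Drift:** about (0.5975, 0.0915)
- **Plate far hole:** about (0.512, -0.229)
- **Swing:** about +0.043

Now I'll move toward the drift.

Request:
{"op": "play_rows", "data": {"commands": [[[0.024, 0.042, 0, 0, 0, 0.14, 0], [0.048, 0.084, 0, 0, 0, 0.28, 0], [0.072, 0.126, 0, 0, 0, 0.42, 0], [0.096, 0.168, 0, 0, 0, 0.56, 0], [0.12, 0.21, 0, 0, 0, 0.7, 0]]]}}

```text
time_s: 1.2
tcp_pos: [0.336, -0.3751, 0.2228]
ee_rot: [[-0.491, -0.871, 0.001], [-0.871, 0.491, -0.0], [0.0, -0.001, -1.0]]
wrist_force: [0.9, -0.4, 0.3]
gripper_width: 0.997
```

Request:
{"op": "play_rows", "data": {"commands": [[[0.024, 0.042, 0, 0, 0, 0.14, 0], [0.048, 0.084, 0, 0, 0, 0.28, 0], [0.072, 0.126, 0, 0, 0, 0.42, 0], [0.096, 0.168, 0, 0, 0, 0.56, 0], [0.12, 0.21, 0, 0, 0, 0.7, 0]]]}}

```text
time_s: 1.7
tcp_pos: [0.4561, -0.1648, 0.2231]
ee_rot: [[0.186, -0.983, 0.001], [-0.983, -0.186, -0.0], [0.0, -0.001, -1.0]]
wrist_force: [0.9, -1.0, 0.3]
gripper_width: 1.001
```

Request:
{"op": "play_rows", "data": {"commands": [[[0.024, 0.042, 0, 0, 0, 0.1, 0], [0.048, 0.084, 0, 0, 0, 0.18, 0], [0.072, 0.126, 0, 0, 0, 0.18, 0], [0.096, 0.168, 0, 0, 0, 0.18, 0], [0.096, 0.168, 0, 0, 0, 0.18, 0]]]}}

```text
time_s: 2.2
tcp_pos: [0.554, 0.0056, 0.2222]
ee_rot: [[0.358, -0.934, 0.001], [-0.934, -0.358, 0.0], [0.0, -0.002, -1.0]]
wrist_force: [-0.3, 0.2, -1.1]
gripper_width: 0.998
```

Request:
{"op": "play_rows", "data": {"commands": [[[0.02, 0.04, 0, 0, 0, -0.14, 0], [0.0425, 0.087, 0, 0, 0, -0.28, 0], [0.0425, 0.087, 0, 0, 0, -0.42, 0], [0.0425, 0.087, 0, 0, 0, -0.56, 0], [0.0425, 0.087, 0, 0, 0, -0.7, 0]]]}}

```text
time_s: 2.7
tcp_pos: [0.5938, 0.0885, 0.2223]
ee_rot: [[-0.337, -0.941, -0.001], [-0.941, 0.337, -0.0], [0.0, 0.0, -1.0]]
wrist_force: [1.2, -0.7, 0.6]
gripper_width: 1.001
```

Request:
{"op": "play_rows", "data": {"commands": [[[0, 0, 0, 0, 0, -0.14, 0], [0, 0, 0, 0, 0, -0.28, 0], [0, 0, -0.03, 0, 0, -0.42, 0], [0, 0, -0.06, 0, 0, -0.56, 0], [0, 0, -0.08, 0, 0, -0.7, 0]]]}}

```text
time_s: 3.2
tcp_pos: [0.5927, 0.0876, 0.1406]
ee_rot: [[-0.865, -0.501, -0.002], [-0.501, 0.865, -0.0], [0.002, 0.001, -1.0]]
wrist_force: [0.7, 0.1, 0.4]
gripper_width: 1.0
```

Request:
{"op": "play_rows", "data": {"commands": [[[0, 0, -0.02, 0, 0, -0.08, 0], [0, 0, -0.04, 0, 0, -0.08, 0], [0, 0, -0.052, 0, 0, -0.08, 0], [0, 0, -0.052, 0, 0, -0.08, 0], [0, 0, -0.052, 0, 0, -0.08, 0]]]}}

```text
time_s: 3.7
tcp_pos: [0.5944, 0.0883, 0.0912]
ee_rot: [[-0.9, -0.437, 0.001], [-0.437, 0.9, -0.0], [-0.001, -0.0, -1.0]]
wrist_force: [0.2, -0.5, 0.6]
gripper_width: 1.0
```

```bash
python3 - <<'E'
from h import *
a=cap('top','t1');b=cap('scene','s1')
f=lambda c,x,y,w,h,s:cv2.resize(c['image'][y:y+h,x:x+w],(w*s,h*s),interpolation=cv2.INTER_CUBIC)
cv2.imwrite('pics/g1.png',np.hstack([f(a,230,150,100,120,4),f(b,310,160,100,120,4)])[:,:,::-1])
E
```

```text
(no output)
```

View pics/g1.png

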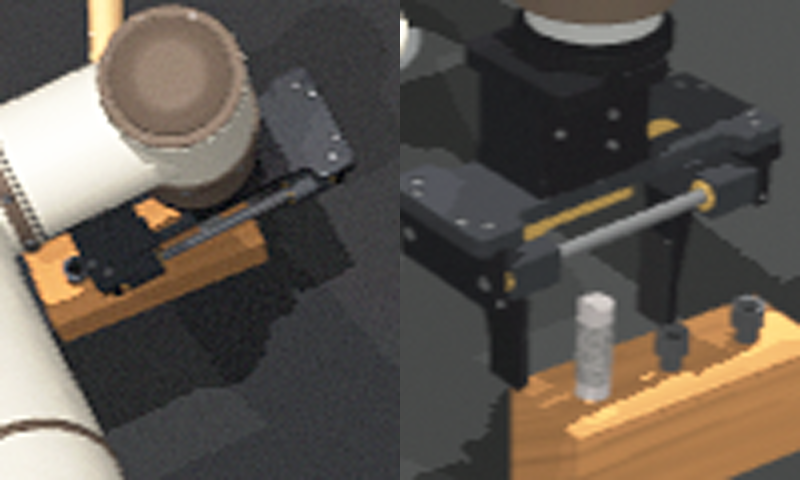

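The scene crop shows the fingers straddling the drift, which is at (595,345) in the crop and a little nearer the camera than the fingers. I'll correct by the residual and close.

Request:
{"op": "play_rows", "data": {"commands": [[[0.0025, 0.0045, -0.003, 0, 0, 0, 0], [0.0025, 0.0045, -0.003, 0, 0, 0, 0], [0.0025, 0.0045, -0.003, 0, 0, 0, 0.5], [0.0025, 0.0045, -0.003, 0, 0, 0, 0.7], [0.0025, 0.0045, -0.003, 0, 0, 0, 0.7]]]}}

```text
time_s: 4.3
tcp_pos: [0.5964, 0.0928, 0.0876]
ee_rot: [[-0.9, -0.437, 0.0], [-0.437, 0.9, 0.0], [-0.0, 0.0, -1.0]]
wrist_force: [-0.6, -1.2, 0.4]
gripper_width: 0.81
```

Request:
{"op": "play_rows", "data": {"commands": [[[0, 0, 0, 0, 0, 0, 1], [0, 0, 0, 0, 0, 0, 1], [0, 0, 0, 0, 0, 0, 1]]]}}

```text
time_s: 4.6
tcp_pos: [0.5964, 0.0928, 0.0876]
ee_rot: [[-0.9, -0.437, -0.0], [-0.437, 0.9, -0.0], [0.0, 0.0, -1.0]]
wrist_force: [0.9, -1.0, 0.2]
gripper_width: 0.542
```

Request:
{"op": "play_rows", "data": {"commands": [[[0, 0, 0, 0, 0, 0, 1], [0, 0, 0, 0, 0, 0, 1], [0, 0, 0, 0, 0, 0, 1], [0, 0, 0, 0, 0, 0, 1], [0, 0, 0, 0, 0, 0, 1]]]}}

```text
time_s: 5.1
tcp_pos: [0.5964, 0.0929, 0.0875]
ee_rot: [[-0.9, -0.437, -0.0], [-0.437, 0.9, 0.0], [-0.0, 0.0, -1.0]]
wrist_force: [-0.4, 0.4, -0.8]
gripper_width: 0.198
```

The drift is gripped at 17 mm opening with no side force. I'll lift and carry it by pure translation.

Request:
{"op": "play_rows", "data": {"commands": [[[0, 0, 0.03, 0, 0, 0, 1], [0, 0, 0.07, 0, 0, 0, 1], [0, 0, 0.11, 0, 0, 0, 1], [-0.008, -0.03, 0.13, 0, 0, 0, 1], [-0.018, -0.07, 0.13, 0, 0, 0, 1]]]}}

```text
time_s: 5.6
tcp_pos: [0.5804, 0.0237, 0.2213]
ee_rot: [[-0.898, -0.44, 0.008], [-0.44, 0.898, 0.002], [-0.008, -0.002, -1.0]]
wrist_force: [0.9, -1.5, -1.7]
gripper_width: 0.193
```

Request:
{"op": "play_rows", "data": {"commands": [[[-0.012, -0.047, 0, 0, 0, 0, 1], [-0.024, -0.094, 0, 0, 0, 0, 1], [-0.036, -0.141, 0, 0, 0, 0, 1], [-0.048, -0.188, 0, 0, 0, 0, 1], [-0.0575, -0.225, 0, 0, 0, 0, 1]]]}}

```text
time_s: 6.1
tcp_pos: [0.5194, -0.2043, 0.2172]
ee_rot: [[-0.9, -0.436, -0.001], [-0.436, 0.9, 0.0], [0.001, 0.001, -1.0]]
wrist_force: [1.9, -0.2, -0.9]
gripper_width: 0.197
```

Request:
{"op": "play_rows", "data": {"commands": [[[-0.008, -0.027, 0, 0, 0, 0, 1], [-0.008, -0.027, -0.02, 0, 0, 0, 1], [-0.008, -0.027, -0.04, 0, 0, 0, 1], [-0.008, -0.027, -0.04, 0, 0, 0, 1]]]}}

```text
time_s: 6.5
tcp_pos: [0.5102, -0.2289, 0.1742]
ee_rot: [[-0.9, -0.435, -0.007], [-0.435, 0.9, 0.002], [0.006, 0.005, -1.0]]
wrist_force: [-0.2, -0.3, -2.8]
gripper_width: 0.195
```

```bash
python3 - <<'E'
from h import *
s=r.sense();print(s['tcp_pos'],s['gripper_width'],s['wrist_force'])
a=cap('top','t2');b=cap('scene','s2')
f=lambda c,x,y,w,h,s:cv2.resize(c['image'][y:y+h,x:x+w],(w*s,h*s),interpolation=cv2.INTER_CUBIC)
cv2.imwrite('pics/g2.png',np.hstack([f(a,350,170,80,100,5),f(b,165,200,80,100,5)])[:,:,::-1])
E
```

```text
[ 0.51022468 -0.22885412  0.17421534] 0.1946283252019804 [-0.22376729 -0.26778832 -2.78171879]
```

View pics/g2.png

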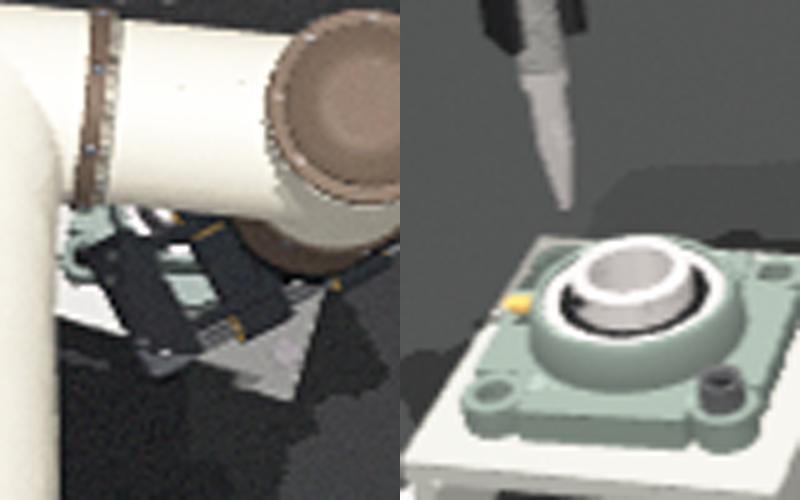

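The scene crop shows the drift's tip at crop (566,207) and its shoulder at (545,78), so it seems to lean. I'll check that against a vertical projection.

```bash
python3 - <<'E'
from h import *
b=dict(np.load('pics/s2.npz'));t=r.sense()['tcp_pos']
# at grasp TCP .0875 when shoulder .064
for nm,z in(('handle',t[2]+.0125),('shoulder',t[2]-.0235),('tip',t[2]-.0815)): 
    u,v=proj(b,(t[0],t[1],z)); print(nm,z,((u-165+.5)*5+400,(v-200+.5)*5))
W=cloud(b)
for v in range(214,242,3):
    row=W[v,165:215]; m=(abs(row[:,0]-.512)<.05)&(row[:,2]>.08)
    if m.any(): 
        u=np.where(m)[0]; print(v,u[[0,-1]]+165,row[m].mean(0).round(4))
E
```

```text
handle 0.19002184168202854 (np.float64(530.2810038521574), np.float64(5.2290103088196815))
shoulder 0.15402184168202854 (np.float64(542.6207639802592), np.float64(84.06339041064967))
tip 0.09602184168202853 (np.float64(561.6556514332433), np.float64(205.3471043894686))
214 [189 198] [ 0.5196 -0.2271  0.1629]
217 [190 197] [ 0.52   -0.228   0.1563]
220 [192 198] [ 0.5185 -0.2261  0.1483]
223 [192 198] [ 0.518  -0.227   0.1411]
226 [193 199] [ 0.5176 -0.226   0.1337]
229 [193 199] [ 0.5173 -0.227   0.1264]
232 [194 199] [ 0.5157 -0.227   0.1184]
235 [195 199] [ 0.517  -0.2268  0.1119]
238 [197 199] [ 0.5151 -0.2259  0.1033]
241 [198 199] [ 0.5141 -0.2259  0.0953]
```

The lean is only perspective, and the drift is vertical. I'll settle above the hole, then descend.

Request:
{"op": "play_rows", "data": {"commands": [[[-0.001, -0.001, -0.01, 0, 0, 0, 1], [-0.001, -0.001, -0.015, 0, 0, 0, 1], [-0.001, -0.001, -0.015, 0, 0, 0, 1], [-0.001, -0.001, -0.015, 0, 0, 0, 1]]]}}

```text
time_s: 7.0
tcp_pos: [0.512, -0.2301, 0.1627]
ee_rot: [[-0.9, -0.437, 0.0], [-0.437, 0.9, -0.0], [-0.0, -0.0, -1.0]]
wrist_force: [-0.3, 0.0, -1.1]
gripper_width: 0.195
```

Request:
{"op": "play_rows", "data": {"commands": [[[0, 0, -0.005, 0, 0, 0, 1], [0, 0, -0.01, 0, 0, 0, 1], [0, 0, -0.015, 0, 0, 0, 1], [0, 0, -0.018, 0, 0, 0, 1], [0, 0, -0.018, 0, 0, 0, 1]]]}}

```text
time_s: 7.5
tcp_pos: [0.5117, -0.2302, 0.144]
ee_rot: [[-0.9, -0.437, -0.001], [-0.437, 0.9, 0.0], [0.001, 0.0, -1.0]]
wrist_force: [0.4, -0.4, -0.6]
gripper_width: 0.197
```

Request:
{"op": "play_rows", "data": {"commands": [[[0, 0, -0.003, 0, 0, 0, 1], [0, 0, -0.006, 0, 0, 0, 1], [0, 0, -0.009, 0, 0, 0, 1], [0, 0, -0.012, 0, 0, 0, 1], [0, 0, -0.012, 0, 0, 0, 1]]]}}

```text
time_s: 8.0
tcp_pos: [0.5121, -0.2303, 0.1323]
ee_rot: [[-0.9, -0.437, 0.0], [-0.437, 0.9, -0.0], [-0.0, -0.0, -1.0]]
wrist_force: [0.4, -1.3, -1.6]
gripper_width: 0.198
```

Request:
{"op": "play_rows", "data": {"commands": [[[-0.0003, 0.0006, -0.003, 0, 0, 0, 1], [-0.0006, 0.0012, -0.006, 0, 0, 0, 1], [-0.0009, 0.0018, -0.009, 0, 0, 0, 1], [-0.0013, 0.0024, -0.01, 0, 0, 0, 1], [-0.0013, 0.0024, -0.01, 0, 0, 0, 1]]]}}

```text
time_s: 8.5
tcp_pos: [0.5103, -0.2275, 0.1221]
ee_rot: [[-0.9, -0.437, -0.001], [-0.437, 0.9, 0.0], [0.0, 0.001, -1.0]]
wrist_force: [1.4, -1.6, -2.0]
gripper_width: 0.2
```

Request:
{"op": "play_rows", "data": {"commands": [[[0, 0, -0.002, 0, 0, 0, 1], [0, 0, -0.004, 0, 0, 0, 1], [0, 0, -0.006, 0, 0, 0, 1], [0, 0, -0.008, 0, 0, 0, 1], [0, 0, -0.008, 0, 0, 0, 1]]]}}

```text
time_s: 9.0
tcp_pos: [0.5104, -0.2277, 0.1141]
ee_rot: [[-0.9, -0.436, -0.0], [-0.436, 0.9, 0.0], [0.0, 0.0, -1.0]]
wrist_force: [1.2, -1.7, -1.5]
gripper_width: 0.197
```

Request:
{"op": "play_rows", "data": {"commands": [[[0, 0, -0.001, 0, 0, 0, 1], [0, 0, -0.002, 0, 0, 0, 1], [0, 0, -0.003, 0, 0, 0, 1], [0, 0, -0.004, 0, 0, 0, 1], [0, 0, -0.004, 0, 0, 0, 1]]]}}

```text
time_s: 9.5
tcp_pos: [0.5105, -0.2277, 0.1104]
ee_rot: [[-0.9, -0.437, -0.0], [-0.437, 0.9, 0.0], [0.0, 0.0, -1.0]]
wrist_force: [1.4, -1.5, -1.9]
gripper_width: 0.195
```

Request:
{"op": "play_rows", "data": {"commands": [[[0, 0, -0.001, 0, 0, 0, 1], [0, 0, -0.002, 0, 0, 0, 1], [0, 0, -0.003, 0, 0, 0, 1], [0, 0, -0.003, 0, 0, 0, 1]]]}}

```text
time_s: 9.9
tcp_pos: [0.5106, -0.2278, 0.1074]
ee_rot: [[-0.9, -0.437, -0.0], [-0.437, 0.9, -0.0], [0.0, 0.0, -1.0]]
wrist_force: [0.8, -1.5, -0.7]
gripper_width: 0.197
```

Request:
{"op": "play_rows", "data": {"commands": [[[0, 0, -0.001, 0, 0, 0, 1], [0, 0, -0.002, 0, 0, 0, 1], [0, 0, -0.003, 0, 0, 0, 1], [0, 0, -0.004, 0, 0, 0, 1], [0, 0, -0.004, 0, 0, 0, 1]]]}}

```text
time_s: 10.4
tcp_pos: [0.5107, -0.2279, 0.1035]
ee_rot: [[-0.9, -0.437, 0.0], [-0.437, 0.9, -0.0], [-0.0, -0.0, -1.0]]
wrist_force: [1.3, -2.0, -2.0]
gripper_width: 0.195
```

Request:
{"op": "play_rows", "data": {"commands": [[[0, 0, -0.002, 0, 0, 0, 1], [0, 0, -0.004, 0, 0, 0, 1], [0, 0, -0.006, 0, 0, 0, 1], [0, 0, -0.008, 0, 0, 0, 1], [0, 0, -0.008, 0, 0, 0, 1]]]}}

```text
time_s: 10.9
tcp_pos: [0.5107, -0.2279, 0.0952]
ee_rot: [[-0.9, -0.437, 0.0], [-0.437, 0.9, -0.0], [-0.0, -0.0, -1.0]]
wrist_force: [2.9, -2.6, -2.3]
gripper_width: 0.196
```

Request:
{"op": "play_rows", "data": {"commands": [[[0, 0, -0.001, 0, 0, 0, 1], [0, 0, -0.002, 0, 0, 0, 1], [0, 0, -0.002, 0, 0, 0, 1]]]}}

```text
time_s: 11.2
tcp_pos: [0.5108, -0.2279, 0.0936]
ee_rot: [[-0.9, -0.437, 0.0], [-0.437, 0.9, -0.0], [-0.0, -0.0, -1.0]]
wrist_force: [2.0, -1.8, -1.2]
gripper_width: 0.191
```

Request:
{"op": "play_rows", "data": {"commands": [[[0, 0, -0.0005, 0, 0, 0, 1], [0, 0, -0.001, 0, 0, 0, 1], [0, 0, -0.0015, 0, 0, 0, 1], [0, 0, -0.0015, 0, 0, 0, 1]]]}}

```text
time_s: 11.6
tcp_pos: [0.5111, -0.2279, 0.0934]
ee_rot: [[-0.899, -0.437, 0.001], [-0.437, 0.899, -0.001], [-0.001, -0.001, -1.0]]
wrist_force: [0.1, -2.5, 7.0]
gripper_width: 0.196
```

The drift is seated: there is +7 N of contact at the expected height. I'll release it and lift.

Request:
{"op": "play_rows", "data": {"commands": [[[0, 0, 0.001, 0, 0, 0, 0.5], [0, 0, 0.001, 0, 0, 0, 0.5], [0, 0, 0.001, 0, 0, 0, 0.5], [0, 0, 0.001, 0, 0, 0, 0.5], [0, 0, 0.001, 0, 0, 0, 0.5]]]}}

```text
time_s: 12.1
tcp_pos: [0.5102, -0.2276, 0.0926]
ee_rot: [[-0.9, -0.436, -0.001], [-0.436, 0.9, 0.0], [0.001, 0.001, -1.0]]
wrist_force: [0.8, 0.2, 0.8]
gripper_width: 0.485
```

Request:
{"op": "play_rows", "data": {"commands": [[[0, 0, 0.03, 0, 0, 0, 0.5], [0, 0, 0.06, 0, 0, 0, 0.5], [0, 0, 0.09, 0, 0, 0, 0.5], [0.009, 0.05, 0.1, 0, 0, 0.14, 0.5], [0.018, 0.1, 0.1, 0, 0, 0.28, 0.5]]]}}

```text
time_s: 12.6
tcp_pos: [0.5291, -0.1303, 0.1952]
ee_rot: [[-0.742, -0.67, 0.004], [-0.67, 0.742, -0.0], [-0.003, -0.003, -1.0]]
wrist_force: [0.6, 0.7, 0.2]
gripper_width: 0.497
```

Request:
{"op": "play_rows", "data": {"commands": [[[0.009, 0.049, 0, 0, 0, 0.14, 0.5], [0.018, 0.098, 0, 0, 0, 0.28, 0.5], [0.027, 0.147, 0, 0, 0, 0.42, 0.5], [0.036, 0.196, 0, 0, 0, 0.56, 0.5], [0.045, 0.245, 0, 0, 0, 0.7, 0.5]]]}}

```text
time_s: 13.1
tcp_pos: [0.5729, 0.1167, 0.193]
ee_rot: [[-0.133, -0.991, -0.0], [-0.991, 0.133, -0.0], [0.0, 0.0, -1.0]]
wrist_force: [1.3, -0.1, -0.2]
gripper_width: 0.502
```

Request:
{"op": "play_rows", "data": {"commands": [[[0.004, 0.02, 0, 0, 0, 0.14, 0.5], [0.004, 0.02, 0, 0, 0, 0.28, 0.5], [0.004, 0.02, 0, 0, 0, 0.42, 0.5], [0.004, 0.02, 0, 0, 0, 0.56, 0.5], [0.004, 0.02, 0, 0, 0, 0.59, 0.5]]]}}

```text
time_s: 13.6
tcp_pos: [0.5769, 0.1348, 0.1927]
ee_rot: [[0.437, -0.899, -0.001], [-0.899, -0.437, -0.0], [-0.0, 0.001, -1.0]]
wrist_force: [-0.8, -0.1, -0.6]
gripper_width: 0.502
```

```bash
python3 - <<'E'
from h import *
s=r.sense();print(s['tcp_pos'],s['ee_rot'].round(3),s['gripper_width'],s['joints'])
b=cap('scene','s3');a=cap('top','t3')
f=lambda c,x,y,w,h,s:cv2.resize(c['image'][y:y+h,x:x+w],(w*s,h*s),interpolation=cv2.INTER_CUBIC)
cv2.imwrite('pics/g3.png',np.hstack([f(a,345,172,80,75,5),f(b,160,220,80,75,5)])[:,:,::-1])
E
```

```text
[0.57689877 0.13482509 0.19267645] [[ 0.437 -0.899 -0.001]
 [-0.899 -0.437 -0.   ]
 [-0.     0.001 -1.   ]] 0.5018472918802829 [ 2.87962609e+01  2.01922963e+01 -6.82553236e+00 -1.30591461e-02
 -6.30260921e+01 -2.86299030e+00]
```

View pics/g3.png

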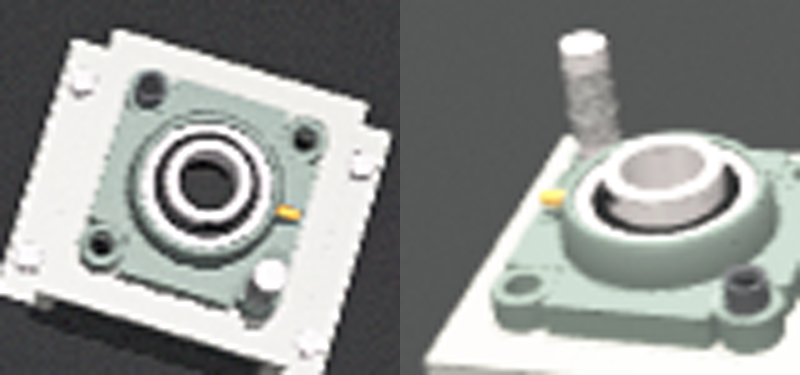

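The drift stands home. Both side holes now look dark and in line, at crop (305,138) and (101,245). Next I'll descend on the middle screw and measure the aligned side holes in the same step.

Request:
{"op": "play_rows", "data": {"commands": [[[0.0018, 0.0048, -0.04, 0, 0, 0, 0.5], [0.0018, 0.0048, -0.08, 0, 0, 0, 0.5], [0.0018, 0.0048, -0.108, 0, 0, 0, 0.5], [0.0018, 0.0048, -0.1187, 0, 0, 0, 0.5], [0.0018, 0.0048, -0.1187, 0, 0, 0, 0.5]]]}}

```text
time_s: 14.2
tcp_pos: [0.5783, 0.139, 0.073]
ee_rot: [[0.435, -0.901, -0.003], [-0.901, -0.435, -0.002], [0.0, 0.003, -1.0]]
wrist_force: [-0.0, 0.3, -0.0]
gripper_width: 0.5
```

Request:
{"op": "play_rows", "data": {"commands": [[[0, 0, 0, 0, 0, 0, 1], [0, 0, 0, 0, 0, 0, 1], [0, 0, 0, 0, 0, 0, 1], [0, 0, 0, 0, 0, 0, 1], [0, 0, 0, 0, 0, 0, 1]]]}}

```text
time_s: 14.7
tcp_pos: [0.5794, 0.1397, 0.0753]
ee_rot: [[0.436, -0.9, 0.002], [-0.9, -0.436, 0.001], [0.0, -0.002, -1.0]]
wrist_force: [-0.1, 0.3, 2.7]
gripper_width: 0.193
```

```bash
python3 - <<'E'
from h import *
c=dict(np.load('pics/t3.npz'))
for n,u,v,z in(('A',405.5,199.1,.07),('B',364.7,220.5,.07),('drift top',398.5,226.5,.125),('pivot',374.3,189.1,.082)): print(n,atz(c,u,v,z).round(4))
E
```

```text
A [ 0.6001 -0.2596  0.07  ]
B [ 0.5422 -0.1418  0.07  ]
drift top [ 0.5123 -0.2288  0.125 ]
pivot [ 0.6292 -0.1718  0.082 ]
```

Request:
{"op": "play_rows", "data": {"commands": [[[0, 0, 0.02, 0, 0, 0, 1], [0, 0, 0.06, 0, 0, 0, 1], [0, 0, 0.1, 0, 0, 0, 1], [-0.0065, -0.048, 0.1, 0, 0, 0, 1], [-0.013, -0.096, 0.1, 0, 0, 0, 1]]]}}

```text
time_s: 15.2
tcp_pos: [0.5664, 0.0437, 0.1759]
ee_rot: [[0.438, -0.899, 0.003], [-0.899, -0.438, 0.001], [0.0, -0.004, -1.0]]
wrist_force: [0.6, -0.0, -1.4]
gripper_width: 0.193
```

Request:
{"op": "play_rows", "data": {"commands": [[[-0.0065, -0.048, 0, 0, 0, 0, 1], [-0.013, -0.096, 0, 0, 0, 0, 1], [-0.0195, -0.144, 0, 0, 0, 0, 1], [-0.0251, -0.1844, 0, 0, 0, 0, 1], [-0.0251, -0.1844, 0, 0, 0, 0, 1]]]}}

```text
time_s: 15.7
tcp_pos: [0.5394, -0.1449, 0.1742]
ee_rot: [[0.43, -0.903, -0.001], [-0.903, -0.43, -0.0], [-0.0, 0.001, -1.0]]
wrist_force: [0.3, -0.5, -0.6]
gripper_width: 0.192
```

Request:
{"op": "play_rows", "data": {"commands": [[[0, 0, -0.03, 0, 0, 0, 1], [0, 0, -0.054, 0, 0, 0, 1], [0, 0, -0.054, 0, 0, 0, 1], [0, 0, -0.054, 0, 0, 0, 1]]]}}

```text
time_s: 16.1
tcp_pos: [0.5412, -0.1407, 0.1207]
ee_rot: [[0.437, -0.9, -0.0], [-0.9, -0.437, -0.001], [0.0, 0.0, -1.0]]
wrist_force: [0.6, -0.5, -0.2]
gripper_width: 0.189
```

```bash
python3 - <<'E'
from h import *
b=cap('scene','s4');t=r.sense()['tcp_pos']
for z in(t[2]+.01,t[2]-.002,t[2]-.042): u,v=proj(b,(t[0],t[1],z)); print(((u-200+.5)*8,(v-200+.5)*8))
cv2.imwrite('pics/g4.png',cv2.resize(b['image'][200:275,200:290],(720,600),interpolation=cv2.INTER_CUBIC)[:,:,::-1])
E
```

```text
(np.float64(315.47450640664783), np.float64(231.78156190278628))
(np.float64(319.7553998090086), np.float64(272.28254603274286))
(np.float64(333.68420469126863), np.float64(403.89006338514173))
```

View pics/g4.png

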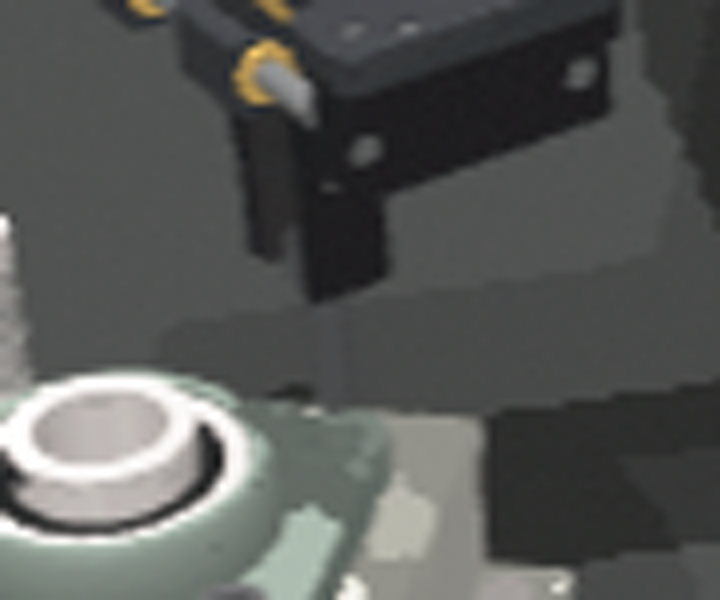

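The crop shows the screw held upright, with its shank tip near (335,400) as predicted. I'll insert it.

Request:
{"op": "play_rows", "data": {"commands": [[[-0.0004, 0, -0.004, 0, 0, 0, 1], [-0.0004, 0, -0.008, 0, 0, 0, 1], [-0.0004, 0, -0.012, 0, 0, 0, 1], [-0.0004, 0, -0.016, 0, 0, 0, 1], [-0.0004, 0, -0.016, 0, 0, 0, 1]]]}}

```text
time_s: 16.65
tcp_pos: [0.5413, -0.1408, 0.1041]
ee_rot: [[0.436, -0.9, 0.002], [-0.9, -0.436, 0.0], [0.001, -0.002, -1.0]]
wrist_force: [2.3, -0.1, -2.5]
gripper_width: 0.187
```

Request:
{"op": "play_rows", "data": {"commands": [[[0, 0, -0.003, 0, 0, 0, 1], [0, 0, -0.006, 0, 0, 0, 1], [0, 0, -0.009, 0, 0, 0, 1], [0, 0, -0.012, 0, 0, 0, 1], [0, 0, -0.012, 0, 0, 0, 1]]]}}

```text
time_s: 17.15
tcp_pos: [0.5411, -0.1408, 0.0921]
ee_rot: [[0.436, -0.9, 0.001], [-0.9, -0.436, 0.0], [0.001, -0.001, -1.0]]
wrist_force: [3.9, -0.0, -2.5]
gripper_width: 0.19
```

Request:
{"op": "play_rows", "data": {"commands": [[[0.0007, 0, -0.002, 0, 0, 0, 1], [0.0007, 0, -0.006, 0, 0, 0, 1], [0.0007, 0, -0.01, 0, 0, 0, 1], [0.0007, 0, -0.014, 0, 0, 0, 1], [0.0007, 0, -0.014, 0, 0, 0, 1]]]}}

```text
time_s: 17.65
tcp_pos: [0.5414, -0.1409, 0.0777]
ee_rot: [[0.436, -0.9, 0.0], [-0.9, -0.436, 0.0], [0.0, -0.0, -1.0]]
wrist_force: [5.0, 0.2, -3.3]
gripper_width: 0.192
```

Request:
{"op": "play_rows", "data": {"commands": [[[0.0006, 0, -0.002, 0, 0, 0, 1], [0.0008, 0, -0.003, 0, 0, 0, 1], [0.0008, 0, -0.004, 0, 0, 0, 1], [0.0008, 0, -0.004, 0, 0, 0, 1]]]}}

```text
time_s: 18.05
tcp_pos: [0.5416, -0.141, 0.0741]
ee_rot: [[0.436, -0.9, -0.001], [-0.9, -0.436, -0.0], [-0.0, 0.001, -1.0]]
wrist_force: [2.9, -0.2, 0.3]
gripper_width: 0.191
```

Request:
{"op": "play_rows", "data": {"commands": [[[0, 0, -0.001, 0, 0, 0, 1], [0, 0, -0.002, 0, 0, 0, 1], [0, 0, -0.002, 0, 0, 0, 1]]]}}

```text
time_s: 18.35
tcp_pos: [0.5418, -0.1411, 0.0732]
ee_rot: [[0.436, -0.9, -0.0], [-0.9, -0.436, -0.0], [0.0, 0.0, -1.0]]
wrist_force: [-0.0, -0.1, 5.1]
gripper_width: 0.189
```

Screw 1 is seated (+5 N at the expected height). I'll release it and go to screw 2.

Request:
{"op": "play_rows", "data": {"commands": [[[0, 0, 0.001, 0, 0, 0, 0.5], [0, 0, 0.001, 0, 0, 0, 0.5], [0, 0, 0.001, 0, 0, 0, 0.5], [0, 0, 0.001, 0, 0, 0, 0.5], [0, 0, 0.001, 0, 0, 0, 0.5]]]}}

```text
time_s: 18.85
tcp_pos: [0.5413, -0.1409, 0.0729]
ee_rot: [[0.436, -0.9, -0.001], [-0.9, -0.436, 0.0], [-0.001, 0.001, -1.0]]
wrist_force: [0.4, 0.3, 0.2]
gripper_width: 0.485
```

Request:
{"op": "play_rows", "data": {"commands": [[[0, 0, 0.02, 0, 0, 0, 0.5], [0, 0, 0.06, 0, 0, 0, 0.5], [0, 0, 0.09, 0, 0, 0, 0.5], [0.003, 0.048, 0.09, 0, 0, 0, 0.5], [0.006, 0.096, 0.09, 0, 0, 0, 0.5]]]}}

```text
time_s: 19.35
tcp_pos: [0.5482, -0.0447, 0.1646]
ee_rot: [[0.433, -0.902, 0.002], [-0.902, -0.433, 0.001], [0.0, -0.002, -1.0]]
wrist_force: [1.4, 0.7, -0.8]
gripper_width: 0.5
```

Request:
{"op": "play_rows", "data": {"commands": [[[0.003, 0.048, 0, 0, 0, 0, 0.5], [0.006, 0.096, 0, 0, 0, 0, 0.5], [0.009, 0.144, 0, 0, 0, 0, 0.5], [0.012, 0.19, 0, 0, 0, 0, 0.5], [0.0137, 0.2314, 0, 0, 0, 0, 0.5]]]}}

```text
time_s: 19.85
tcp_pos: [0.5613, 0.1887, 0.1632]
ee_rot: [[0.437, -0.9, -0.0], [-0.9, -0.437, -0.0], [-0.0, 0.0, -1.0]]
wrist_force: [-0.6, 0.9, 0.8]
gripper_width: 0.5
```

Request:
{"op": "play_rows", "data": {"commands": [[[0, 0, -0.01, 0, 0, 0, 0.5], [0, 0, -0.04, 0, 0, 0, 0.5], [0, 0, -0.06, 0, 0, 0, 0.5], [0, 0, -0.06, 0, 0, 0, 0.5]]]}}

```text
time_s: 20.25
tcp_pos: [0.5591, 0.1847, 0.0997]
ee_rot: [[0.435, -0.9, -0.007], [-0.9, -0.435, -0.004], [0.0, 0.008, -1.0]]
wrist_force: [-0.5, -0.2, -0.3]
gripper_width: 0.502
```

```bash
python3 - <<'E'
from h import *
print(r.sense()['tcp_pos'])
b=cap('scene','s5');a=cap('top','t5')
f=lambda c,x,y,w,h,s:cv2.resize(c['image'][y:y+h,x:x+w],(w*s,h*s),interpolation=cv2.INTER_CUBIC)
cv2.imwrite('pics/g5.png',np.vstack([np.hstack([f(a,345,172,80,60,5),f(b,180,220,80,60,5)]),np.hstack([f(a,220,180,80,60,5),f(b,350,200,80,60,5)])])[:,:,::-1])
E
```

```text
[0.55905547 0.18473382 0.09973943]
```

View pics/g5.png

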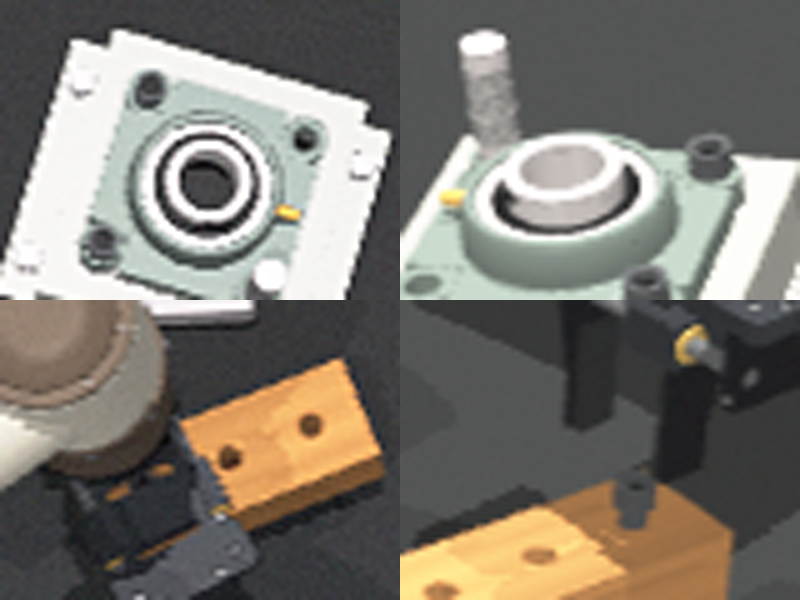

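Screw 1 is seated at top-crop (101,247), the drift is standing, and the fingers straddle screw 2.

Request:
{"op": "play_rows", "data": {"commands": [[[0, 0, -0.014, 0, 0, 0, 0.5], [0, 0, -0.028, 0, 0, 0, 0.5], [0, 0, -0.028, 0, 0, 0, 0.5], [0, 0, -0.028, 0, 0, 0, 0.5]]]}}

```text
time_s: 20.75
tcp_pos: [0.5625, 0.1866, 0.0767]
ee_rot: [[0.436, -0.9, 0.002], [-0.9, -0.436, 0.001], [0.0, -0.002, -1.0]]
wrist_force: [-0.5, -0.3, 0.7]
gripper_width: 0.501
```

Request:
{"op": "play_rows", "data": {"commands": [[[0, 0, 0, 0, 0, 0, 1], [0, 0, 0, 0, 0, 0, 1], [0, 0, 0, 0, 0, 0, 1], [0, 0, 0, 0, 0, 0, 1], [0, 0, 0, 0, 0, 0, 1]]]}}

```text
time_s: 21.25
tcp_pos: [0.5618, 0.1866, 0.0756]
ee_rot: [[0.436, -0.9, 0.0], [-0.9, -0.436, 0.0], [0.0, -0.0, -1.0]]
wrist_force: [-0.4, 0.5, 1.1]
gripper_width: 0.188
```

Request:
{"op": "play_rows", "data": {"commands": [[[0, 0, 0.02, 0, 0, 0, 1], [0, 0, 0.06, 0, 0, 0, 1], [0, 0, 0.1, 0, 0, 0, 1], [0.004, -0.0475, 0.1, 0, 0, 0, 1], [0.008, -0.095, 0.1, 0, 0, 0, 1]]]}}

```text
time_s: 21.75
tcp_pos: [0.5702, 0.0919, 0.1769]
ee_rot: [[0.439, -0.899, 0.003], [-0.899, -0.439, 0.002], [-0.0, -0.004, -1.0]]
wrist_force: [-0.2, 0.2, -1.4]
gripper_width: 0.189
```

Request:
{"op": "play_rows", "data": {"commands": [[[0.004, -0.047, 0, 0, 0, 0, 1], [0.008, -0.094, 0, 0, 0, 0, 1], [0.012, -0.141, 0, 0, 0, 0, 1], [0.016, -0.188, 0, 0, 0, 0, 1], [0.02, -0.235, 0, 0, 0, 0, 1]]]}}

```text
time_s: 22.25
tcp_pos: [0.5893, -0.1453, 0.1752]
ee_rot: [[0.436, -0.9, -0.0], [-0.9, -0.436, 0.0], [-0.0, 0.0, -1.0]]
wrist_force: [1.0, 0.0, -0.3]
gripper_width: 0.19
```

Request:
{"op": "play_rows", "data": {"commands": [[[0.004, -0.047, 0, 0, 0, 0, 1], [0.008, -0.094, 0, 0, 0, 0, 1], [0.0095, -0.1146, 0, 0, 0, 0, 1], [0.0095, -0.1146, -0.02, 0, 0, 0, 1], [0.0095, -0.1146, -0.04, 0, 0, 0, 1]]]}}

```text
time_s: 22.75
tcp_pos: [0.5991, -0.2594, 0.1348]
ee_rot: [[0.434, -0.901, 0.001], [-0.901, -0.434, 0.0], [0.0, -0.001, -1.0]]
wrist_force: [0.4, 0.5, -0.2]
gripper_width: 0.189
```

Request:
{"op": "play_rows", "data": {"commands": [[[0, 0, -0.015, 0, 0, 0, 1], [0, 0, -0.015, 0, 0, 0, 1], [0, 0, -0.015, 0, 0, 0, 1]]]}}

```text
time_s: 23.05
tcp_pos: [0.5992, -0.2582, 0.1204]
ee_rot: [[0.436, -0.9, -0.0], [-0.9, -0.436, -0.0], [0.0, 0.001, -1.0]]
wrist_force: [0.5, 0.2, -0.8]
gripper_width: 0.189
```

Aligned with the target at (0.599, -0.258). I'll insert it.

Request:
{"op": "play_rows", "data": {"commands": [[[0, 0, -0.004, 0, 0, 0, 1], [0, 0, -0.008, 0, 0, 0, 1], [0, 0, -0.012, 0, 0, 0, 1], [0, 0, -0.016, 0, 0, 0, 1], [0, 0, -0.016, 0, 0, 0, 1]]]}}

```text
time_s: 23.55
tcp_pos: [0.5987, -0.2579, 0.1036]
ee_rot: [[0.436, -0.9, -0.001], [-0.9, -0.436, 0.0], [-0.001, 0.001, -1.0]]
wrist_force: [-0.3, -0.0, -0.9]
gripper_width: 0.184
```

Request:
{"op": "play_rows", "data": {"commands": [[[0, 0, -0.003, 0, 0, 0, 1], [0, 0, -0.006, 0, 0, 0, 1], [0, 0, -0.009, 0, 0, 0, 1], [0, 0, -0.012, 0, 0, 0, 1], [0, 0, -0.012, 0, 0, 0, 1]]]}}

```text
time_s: 24.05
tcp_pos: [0.5988, -0.258, 0.0917]
ee_rot: [[0.436, -0.9, -0.001], [-0.9, -0.436, 0.0], [-0.001, 0.001, -1.0]]
wrist_force: [-0.1, -0.0, 0.0]
gripper_width: 0.196
```

Request:
{"op": "play_rows", "data": {"commands": [[[0, 0, -0.004, 0, 0, 0, 1], [0, 0, -0.008, 0, 0, 0, 1], [0, 0, -0.011, 0, 0, 0, 1], [0, 0, -0.014, 0, 0, 0, 1], [0, 0, -0.014, 0, 0, 0, 1]]]}}

```text
time_s: 24.55
tcp_pos: [0.5989, -0.258, 0.0777]
ee_rot: [[0.436, -0.9, -0.001], [-0.9, -0.436, 0.0], [-0.001, 0.001, -1.0]]
wrist_force: [-0.3, -0.5, -0.8]
gripper_width: 0.186
```

Request:
{"op": "play_rows", "data": {"commands": [[[0, 0, -0.002, 0, 0, 0, 1], [0, 0, -0.004, 0, 0, 0, 1], [0, 0, -0.005, 0, 0, 0, 1], [0, 0, -0.005, 0, 0, 0, 1]]]}}

```text
time_s: 24.95
tcp_pos: [0.5991, -0.2581, 0.0737]
ee_rot: [[0.436, -0.9, 0.0], [-0.9, -0.436, -0.0], [0.0, 0.0, -1.0]]
wrist_force: [-0.6, 0.5, 1.8]
gripper_width: 0.189
```

Request:
{"op": "play_rows", "data": {"commands": [[[0, 0, -0.0015, 0, 0, 0, 1], [0, 0, -0.0015, 0, 0, 0, 1], [0, 0, -0.0015, 0, 0, 0, 1]]]}}

```text
time_s: 25.25
tcp_pos: [0.5996, -0.2583, 0.0735]
ee_rot: [[0.436, -0.9, 0.001], [-0.9, -0.436, -0.001], [0.001, -0.001, -1.0]]
wrist_force: [-1.6, 1.1, 6.2]
gripper_width: 0.189
```

Request:
{"op": "play_rows", "data": {"commands": [[[0, 0, 0, 0, 0, 0, 0.5], [0, 0, 0, 0, 0, 0, 0.5], [0, 0, 0.001, 0, 0, 0, 0.5], [0, 0, 0.001, 0, 0, 0, 0.5], [0, 0, 0.001, 0, 0, 0, 0.5]]]}}

```text
time_s: 25.75
tcp_pos: [0.5991, -0.2581, 0.0726]
ee_rot: [[0.436, -0.9, -0.0], [-0.9, -0.436, 0.0], [-0.0, 0.0, -1.0]]
wrist_force: [-0.4, -0.7, -0.9]
gripper_width: 0.484
```

Request:
{"op": "play_rows", "data": {"commands": [[[0, 0, 0.02, 0, 0, 0, 0.5], [0, 0, 0.06, 0, 0, 0, 0.5], [0, 0, 0.1, 0, 0, 0, 0.5], [-0.01, 0.045, 0.12, 0, 0, 0, 0.5], [-0.02, 0.09, 0.13, 0, 0, 0, 0.5]]]}}

```text
time_s: 26.25
tcp_pos: [0.58, -0.1682, 0.2053]
ee_rot: [[0.433, -0.901, 0.005], [-0.901, -0.433, -0.001], [0.002, -0.004, -1.0]]
wrist_force: [-0.0, 1.0, -0.3]
gripper_width: 0.501
```

Request:
{"op": "play_rows", "data": {"commands": [[[0, 0.045, 0.01, 0, 0, 0, 0.5], [0, 0.09, 0.02, 0, 0, 0, 0.5], [0, 0.135, 0.02, 0, 0, 0, 0.5], [0, 0.18, 0.02, 0, 0, 0, 0.5], [0, 0.18, 0.02, 0, 0, 0, 0.5]]]}}

```text
time_s: 26.75
tcp_pos: [0.5792, 0.0164, 0.223]
ee_rot: [[0.441, -0.897, 0.001], [-0.897, -0.441, 0.001], [-0.0, -0.001, -1.0]]
wrist_force: [-0.6, -0.6, 0.3]
gripper_width: 0.497
```

```bash
python3 - <<'E'
from h import *
print(r.sense()['tcp_pos'],r.sense()['wrist_force'])
b=cap('scene','s6');a=cap('top','t6')
f=lambda c,x,y,w,h,s:cv2.resize(c['image'][y:y+h,x:x+w],(w*s,h*s),interpolation=cv2.INTER_CUBIC)
cv2.imwrite('pics/g6.png',np.vstack([np.hstack([f(a,345,172,80,75,5),f(b,165,220,80,75,5)]),cv2.resize(np.hstack([a['image'],b['image']]),(800,220))])[:,:,::-1])
W=cloud(a);Ws=cloud(b)
for n,p in(('A',(.5988,-.258,.082)),('B',(.5415,-.141,.082)),('pivot',(.628,-.171,.082)),('drift',(.511,-.228,.125))):
    for nm,c,w in(('top',a,W),('scene',b,Ws)):
        u,v=np.round(proj(c,p)).astype(int); print(n,nm,(u,v),np.nanmax(w[v-2:v+3,u-2:u+3,2]).round(4),end=' ')
    print()
t0=dict(np.load('pics/t3.npz'))
E
```

```text
[0.57921694 0.0164265  0.22297497] [-0.56895609 -0.56192892  0.31742895]
A top (np.int64(406), np.int64(199)) 0.0869 A scene (np.int64(183), np.int64(271)) 0.0844 
B top (np.int64(365), np.int64(220)) 0.0891 B scene (np.int64(241), np.int64(249)) 0.0854 
pivot top (np.int64(374), np.int64(190)) 0.0876 pivot scene (np.int64(228), np.int64(275)) 0.0835 
drift top (np.int64(398), np.int64(227)) 0.1322 drift scene (np.int64(196), np.int64(228)) 0.1278
```

View pics/g6.png

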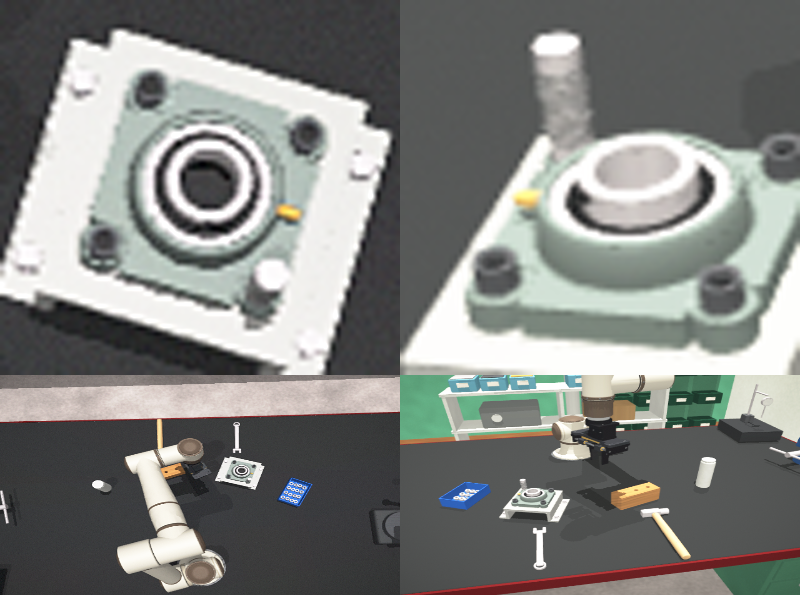

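The final view shows both screw heads down, at the same height as the fitted screw, with the drift standing and the can and tray in place. The arm is clear, so I'll hand the job in.

```bash
python3 -c "
from station import r
print(r.finish_job())"
```

```text
the job is handed in; nothing more can be done
None
```

The job is done and handed in at about 27 s. The drift is home in the far hole and both cap screws are fitted in the side holes.

**What I did:**
- I pushed the drift straight down through the far hole until its shoulder met the flange. It stopped at the expected height with 7 N on the wrist, and both side holes then looked in line.
- I fitted the block's middle screw in one side hole and the outer one in the other. Both heads touched down at the expected height, with 5 N and 6 N on the wrist.
- The highest wrist force reported at the end of any move was about 7 N.

**Last checks:** The final pictures show the drift standing and both new heads matching the fitted screw. The oil can and tray look untouched, and the gripper was clear of everything.

**Disagreements:**
- The two cameras differed by about 2.7 mm on where the block stands, so I took the mean and corrected by touch.
- Screw 1 met about 5 N sideways on the way down, which went away after shifting it by about 1.5 mm.
- The final depth readings, the highest in each small patch, came out 1.5 to 7 mm above nominal. The fitted screw's own head read 1.5 to 5.6 mm high, so I put this down to edge noise.

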